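Gauge a block of cheese with the tongs

TASK

Without touching the cheese with the gripper's fingers, pick up the green-tipped tongs from their rest, pinch the yellow block of cheese with them and move it, lengthwise, into the gauge on the board, so that at least half of its length lies between the blue jaw and the red stop plate. Lay the tongs back flat across both bars of their rest, as they lay, then slide the blue jaw shut on the cheese until the cheese sits square against it and has pushed the spring-backed red plate in by about 5 mm, never to the end of its travel, and leave the jaw there. Leave the other things on the table where they are.

Things in the scene. Friction and masses are not known exactly. Their poses are not given: they have to be found in the camera images.
- board: Fixed brown board, 220 (x) x 380 (y) x 20 mm thick. Origin: centre of its underside, top 20 mm above. On its +y end stands the gauge: blue jaw and red stop plate face each other across x, both at y = 55 to 145 mm; its mouth at y = 55 mm is open to -y. A steel rail, 8 mm high, crosses the board at y = 165 to 185 mm. The cheese starts on the board's -y part, clear of the gauge.
- jaw (a joint): Blue sliding jaw, upright plate 16 mm thick, 90 mm long, top 51 mm above the board's top. Value in m, 0 to 0.110: slides along board +x towards the red plate. At 0 its inner face is at board x = -65 mm, its outer face at -81 mm. About 7 N of friction; stays where left. With the cheese square in the gauge and touching the plate it reads about 0.079.
- jaw_push (a point): Point on the jaw's outer face (board -x side), middle of its length, 30 mm above the board's top; moves with the jaw. Push here towards board +x, with closed fingers lowered behind the jaw.
- stop_plate (a joint): Red spring-backed stop plate, 10 mm thick, 90 mm long, top 45 mm above the board's top, before a fixed dark housing. Value in m: 0 at rest, grows as it is pushed in along board +x, end of travel 0.016; spring 0.45 N per mm, no preload. At 0 its inner face is at board x = +60 mm.
- stop_face (a point): Middle of the red plate's inner face, 30 mm above the board's top; moves with the plate.
- cheese: Yellow block of cheese with holes and an orange rind at one end (+x), 110 (x) x 46 (y) x 42 mm high, about 240 g. Origin: centre of its underside. It starts on the board with its +x axis pointing roughly to board +y (towards the gauge), up to 0.35 rad askew.
- tongs: Steel spring tongs, 120 g, lying flat, open. Origin: on the centre line, at the underside, midway along the green sleeves; x to the tips, z up. x from -102 (head) to +105 mm. Arms 0 to 22 mm above the origin, hinged at x = -85 mm; each finger feels 8 N open, 11 N when shut on the cheese. More under tongs_grip and tongs_tips.
- tongs_grip (a point): Where to grip: centre line between the green sleeves (tongs x = -22 to +22 mm), 11 mm above the underside. Take both sleeves from above, fingers closing along tongs y: 62 mm over all when open, about 49 mm when shut on the cheese. A light squeeze (57 mm) carries the tongs open.
- tongs_tips (a point): Centre between the green paddles (tongs x = +62 to +105 mm, 0 to 26 mm above the underside), 11 mm above the underside, 85 mm ahead of tongs_grip. Paddles stand 72 mm apart inside when open and move twice as far as the sleeves. Behind them (x below 65 mm) the arms stand up to 11 mm closer together inside, so keep the cheese ahead of that.
- tong_left: Left arm (+y side) of the tongs with its green paddle; origin at its hinge.
- tong_right: Right arm (-y side) of the tongs with its green paddle; origin at its hinge.
- rest: Fixed tong rest: dark slab 190 (x) x 150 (y) x 8 mm with two light wooden bars across it along y at x = +-55 mm, 14 mm wide, 140 mm long, tops 18 mm above the origin. Origin: centre of its underside. The tongs lie across both bars, origin 18 mm above the rest's origin, tips towards rest +x.
- herb_cheese: Bystander: pale cheese with dark herbs, 85 x 70 x 62 mm. Origin: centre of its underside.
- honey_jar: Bystander: closed jar, 64 mm diameter, 85 mm high. Origin: centre of its underside.
- olive_bowl: Bystander: blue bowl, 90 mm diameter, 45 mm high. Origin: centre of its underside.
There are look-alikes about, which are no part of the job. There is more than one size of the tongs; the job needs the largest.

How it is judged:
By the outcome, as a careful person would: the job done as asked, in the order asked, and still so for the second after the job is handed in, with the robot touching nothing.
It also fails if it takes over 67 s, if anything falls off the work surface, if the arm or the gripper's body presses on something with over 40 N, if the wrist force passes 120 N, or if a joint passes its speed limit or range.

ROBOT

A 6-joint arm with a two-finger parallel gripper is mounted at the origin on the work surface. World frame = base frame: x ahead of the robot, y to its left, z up, the work surface at z = 0. Lengths are in m, angles in rad, forces in N, time in s.
With the tool pointing down it reaches from about 0.325 to 0.775 m from the base axis. Payload 9.3 kg.
Tool frame: the origin (TCP) lies between the finger pads; the fingertips stand 19 mm ahead of it and the grasp point (between the pads) is the TCP; z points along the fingers, y is the line along which they close (so a half turn about z gives the same grasp; the last joint's range is limited). The gripper opens to 85 mm and grips with 20 to 120 N. Pads are 22 mm wide; open, the fingers measure 114 mm over their backs; the gripper's body (76 mm by 85 mm) begins 54 mm behind the grasp point. The pads swing forward as they close: fully open they stand 13 mm farther back than shut.
Start: joints at [-1.353, 0.259, 0.021, 1.334, 0, 1.418], TCP at [0.199, -0.513, 0.25] pointing down, gripper open.
Joint ranges: [-3.04, 3.04], [-0.91, 1.82], [-1.04, 1.36], [-1.92, 1.95], [-1.52, 1.45], [-3.14, 3.14]. Speed limits (rad/s): [2.22, 2.22, 2.79, 3.14, 3.14, 3.14].

INTERFACE

Orientations are given as [roll, pitch, yaw] about the fixed x, y, z axes, in that order (R = Rz(yaw) Ry(pitch) Rx(roll)).
In Python, from bench import * gives the robot as it stands.
- The arm moves only by the tool drive_tool, never from a script. Its argument "moves" is a list of rows, each an object with "xyz": the shift along the world's x, y, z in mm, a list of three; "rot": the turn, a rotation vector about the world's x, y, z in degrees, a list of three; "claw": the closure in counts, from 0 (fully open) to 255 (shut). A call has 1 to 20 rows; each row is the pose to reach, as a shift and turn from the pose commanded when the call began; what a row does not reach only later rows make up. A row lasts 1/12 s, in which the tool goes at most 41.7 mm and 7.16 degrees, less where a joint would pass 70% of its speed; a pose out of reach is approached as far as the arm can. A call with a gripper value outside its range is refused whole. The fingers move at their own pace and stop on an object; "squeeze" is the grip in N (left out, the last holds). Time passes only in rows, so rows that repeat a pose let the fingers close. It gives the time, the measured TCP pose, the force, the opening and the grip force at its end, in the units of the state.
- get_state(): the state, without advancing time (a new reading comes with each control period).
- grab_frame(name): name is "scene" or "top" or "wrist"; returns a dict with "color" (384x512x3 uint8, red, green, blue), "K" (3x3 intrinsics, pixels), "T" (4x4, takes a point from camera to world coordinates). Camera axes: x right, y down, z forward; pixel columns grow to the right and rows downward; lengths in m; the calibration is good to about 2 mm. A picture is of the moment at which its call begins. There is no depth.
- hand_in(): hands the job in; it is judged then, once.
Trained networks look in a picture, given as the dict that the camera call returned (one of the last four; its "shot" number tells which), for a name from the list of things; names that differ only in an ending like _2 or _b are one class to them, and where a whole thing is asked for, a point or a joint stands for the part that bears it (a point fixed in the world has none). Each returns a list of dicts, best first, with "score" (0 to 1); they miss things now and then, are a little off and sometimes report something else, mostly with a low value. They report only what shows in the picture. A call takes as long as a camera call. They do not tell look-alikes from the thing itself.
- search_frame(picture, target): "position" ([x, y, z] in m, in world coordinates, good to about 4 mm: the middle of the surface that is visible of it).
The state is a dict: "clock": time; "joint_positions": joint angles; "joint_vel": joint speeds; "joint_efforts": joint torques, N m; "tcp_pos": TCP position; "eef_rot": TCP orientation; "ft_force": force on the tool from outside, world axes, zero at the start; "torque": the same for the moment, N m; "width": opening from 0.0 (shut) to 1.0 (fully open); "grip_force": force on a finger pad.
Only numpy, scipy, OpenCV 4.12 (cv2) and the standard library are available. Lean on these libraries where they do the work, as an engineer would, in place of code of your own. Each camera call takes 0.05 s, during which the arm holds its last target. There are 200 camera calls.

## Working session

There is one attempt and no reset: what is moved stays moved. The work goes in short steps, Python scripts to look and compute and a tool call to move; the robot and the scene stay as the last step left them, time stands still between calls to the robot, and variables do not carry over. Pictures are saved under pics/ and viewed, at most 10 in all, crops included, and the job is handed in when it is done.

Besides the shell and the picture viewer there is one more tool, called after ">>>" as name(argument=value, ...), one argument or row to a line, values as JSON. drive_tool: Moves the arm, as the interface text tells. Its arguments: {"type":"object","properties":{"moves":{"type":"array","items":{"type":"object","properties":{"xyz":{"type":"array","items":{"type":"number"}},"rot":{"type":"array","items":{"type":"number"}},"claw":{"type":"number"}}}},"squeeze":{"type":"number"}},"required":["moves"]}

```bash
mkdir -p pics; cat > h.py <<'E'
from bench import *
import numpy as np, cv2
def save(f,n): cv2.imwrite('pics/'+n, f["color"][:,:,::-1])
def ray(f,uv,z):
    K,T=np.array(f["K"]),np.array(f["T"])
    d=T[:3,:3]@np.linalg.solve(K,[uv[0],uv[1],1.]); o=T[:3,3]
    return o+d*(z-o[2])/d[2]
def proj(f,p):
    K,T=np.array(f["K"]),np.array(f["T"])
    c=T[:3,:3].T@(np.array(p)-T[:3,3]); q=K@c; return q[:2]/q[2]
E
python3 - <<'E'
from h import *
a=grab_frame("top"); b=grab_frame("scene")
np.set_printoptions(precision=3,suppress=True)
print(np.array(a["T"])); print(np.array(a["K"]))
im=np.hstack([a["color"],b["color"]]); save(a,'top1.png'); save(b,'scene1.png')
for n in ["board","jaw","stop_plate","cheese","tongs","rest","herb_cheese","honey_jar","olive_bowl","tongs_grip","tongs_tips","tong_left","tong_right"]:
    for f,s in((a,'top'),(b,'scene')):
        print(n,s,[(np.round(d["position"],3).tolist(),round(d["score"],2),proj(f,d["position"]).round().tolist()) for d in search_frame(f,n)[:4]])
print(get_state())
E
```

```text
[[ 0.    -0.998  0.058  0.481]
 [-1.    -0.001 -0.003 -0.042]
 [ 0.003 -0.058 -0.998  1.239]
 [ 0.     0.     0.     1.   ]]
[[450.62    0.    267.676]
 [  0.    450.62  202.549]
 [  0.      0.      1.   ]]
board top [([0.535, 0.127, 0.022], 0.96, [204.0, 209.0])]
board scene [([0.555, 0.105, 0.021], 0.61, [308.0, 172.0]), ([0.752, 0.083, 0.025], 0.42, [359.0, 219.0])]
jaw top [([0.487, 0.257, 0.048], 0.93, [153.0, 226.0])]
jaw scene [([0.5, 0.226, 0.048], 0.91, [324.0, 136.0])]
stop_plate top [([0.609, 0.201, 0.064], 0.58, [173.0, 180.0])]
stop_plate scene [([0.612, 0.197, 0.05], 0.53, [347.0, 161.0])]
cheese top [([0.539, 0.04, 0.059], 0.9, [235.0, 207.0])]
cheese scene [([0.552, 0.027, 0.063], 0.78, [288.0, 174.0])]
tongs top [([0.531, -0.262, 0.042], 0.8, [349.0, 210.0]), ([0.333, -0.292, 0.009], 0.52, [359.0, 284.0]), ([0.75, -0.355, 0.011], 0.51, [380.0, 131.0])]
tongs scene [([0.536, -0.255, 0.03], 0.75, [195.0, 236.0]), ([0.34, -0.296, 0.01], 0.71, [138.0, 202.0]), ([0.759, -0.351, 0.014], 0.68, [222.0, 337.0])]
rest top [([0.531, -0.254, 0.011], 0.97, [344.0, 210.0])]
rest s
[... 1476 characters left out ...]
3.0, 136.0])]
tong_right top [([0.571, -0.245, 0.039], 0.53, [342.0, 195.0]), ([0.342, -0.273, 0.016], 0.44, [352.0, 280.0])]
tong_right scene [([0.571, -0.255, 0.03], 0.85, [204.0, 246.0]), ([0.341, -0.285, 0.006], 0.68, [143.0, 201.0])]
{'clock': 1.4, 'joint_positions': array([-1.353,  0.259,  0.022,  1.334, -0.   ,  1.418]), 'joint_vel': array([-0.001, -0.   ,  0.001,  0.001, -0.001, -0.001]), 'joint_efforts': array([  0.001, -55.538,  34.473,   0.002,  -0.   ,   0.   ]), 'tcp_pos': array([ 0.199, -0.513,  0.25 ]), 'eef_rot': array([3.142, 0.   , 0.371]), 'ft_force': array([ 0.117,  0.555, -0.586]), 'torque': array([ 0.02 ,  0.019, -0.   ]), 'grip_force': 0.0, 'width': 0.9991771102658502}
```

```bash
python3 - <<'E'
import cv2
im=cv2.imread('pics/top1.png')
c=im[100:300,120:400]; cv2.imwrite('pics/c1.png',cv2.resize(c,(784,560),interpolation=cv2.INTER_CUBIC))
c=im[150:260,300:400]; cv2.imwrite('pics/c2.png',cv2.resize(c,(500,550),interpolation=cv2.INTER_CUBIC))
E
```

```text
(no output)
```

View pics/c1.png

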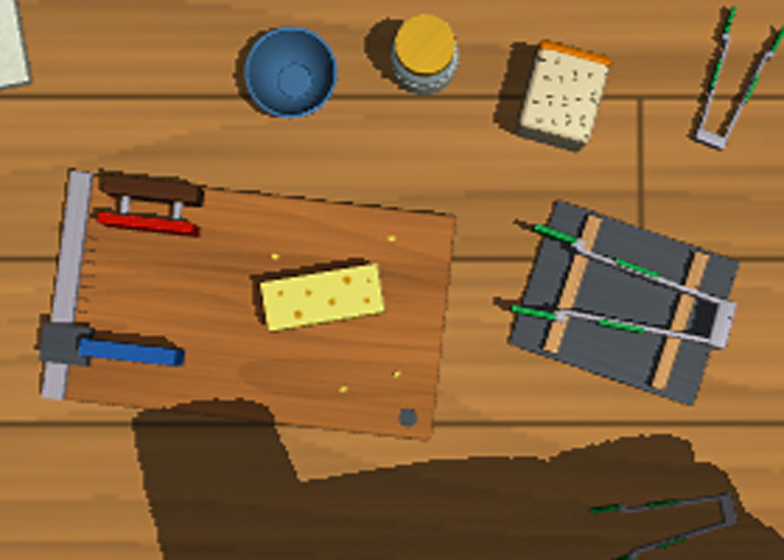

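View pics/c2.png

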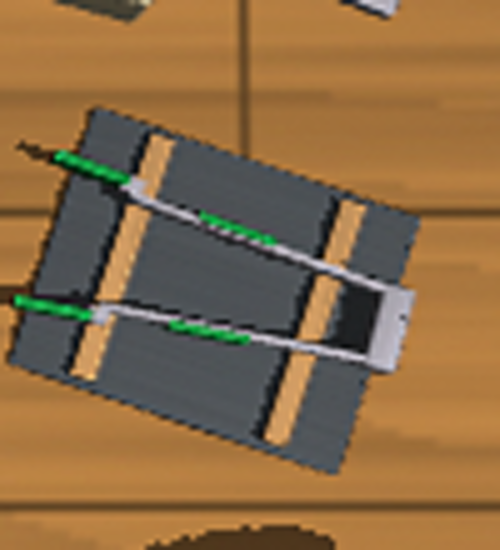

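Three tongs: the ones on the rest (349,210), a smaller pair at (358,283) and another at (380,130). The pair on the rest, tips to the left (crop c2), is the one described; I'll check its size by its sleeves and paddles. The gauge is at the left end of the board (jaw (153,226), plate (173,180)), and the cheese is at (235,207).

```bash
python3 - <<'E'
from h import *
np.set_printoptions(precision=4,suppress=True)
a=grab_frame("top"); im=a["color"]; hsv=cv2.cvtColor(im,cv2.COLOR_RGB2HSV)
def comps(m,mn):
    n,l,s,c=cv2.connectedComponentsWithStats(m.astype(np.uint8)); 
    return [(s[i],c[i],np.argwhere(l==i)[:,::-1]) for i in range(1,n) if s[i,4]>=mn]
g=(hsv[...,0]>50)&(hsv[...,0]<75)&(hsv[...,1]>150)&(hsv[...,2]>60)
for s,c,p in comps(g,8):
    q=p.astype(np.float32); v=cv2.fitLine(q,cv2.DIST_L2,0,.01,.01).ravel(); t=(q-v[2:])@v[:2]
    e=[ray(a,v[2:]+v[:2]*k,.04) for k in(t.min()-.5,t.max()+.5)]
    print('green',s[4],c,'mid',ray(a,c,.04)[:2],'ends',e[0][:2],e[1][:2],'len',np.linalg.norm(e[0]-e[1]))
y=(hsv[...,0]>24)&(hsv[...,0]<34)&(hsv[...,1]>100)&(hsv[...,2]>180)
for s,c,p in comps(y,200):
    r=cv2.minAreaRect(p.astype(np.float32)); b=np.array([ray(a,k,.062)[:2] for k in cv2.boxPoints(r)])
    print('yellow',s,c,b.mean(0),b, np.linalg.norm(np.diff(b,axis=0),axis=1)); d=b[1]-b[0]; d2=b[2]-b[1]; d=d if np.hypot(*d)>np.hypot(*d2) else d2; print('yaw',np.arctan2(*d[::-1]))
bl=(hsv[...,0]>100)&(hsv[...,0]<125)&(hsv[...,1]>150)
rd=((hsv[...,0]<5)|(hsv[...,0]>175))&(hsv[...,1]>180)&(hsv[...,2]>90)
for n,m,z in(('blue',bl,.071),('red',rd,.065)):
  for s,c,p in comps(m,30):
    r=cv2.minAreaRect(p.astype(np.float32)); b=np.array([ray(a,k,z)[:2] for k in cv2.boxPoints(r)]); print(n,s,ray(a,c,z)[:2],b.tolist())
C=np.array([[455,215],[430,440]])/2.8+[120,100]
print('board -y corners',[ray(a,k,.02)[:2] for k in C])
R=np.array([[95,107],[420,215],[338,473],[8,362]])/5.+[300,150]
r=np.array([ray(a,k,.008)[:2] for k in R]); print('rest',r,r.mean(0),np.linalg.norm(np.diff(r,axis=0),axis=1))
B=np.array([[[163,136],[85,377]],[[352,200],[277,442]]])/5.+[300,150]
print('bars',[[ray(a,k,.018)[:2] for k in q] for q in B])
c=cv2.resize(im[120:300,100:320],(792,648)[:2],interpolation=cv2.INTER_CUBIC)[:600]; cv2.imwrite('pics/c3.png',c[:,:,::-1])
E
```

```text
green 12 [397.8333 113.3333] mid [ 0.7921 -0.3969] ends [ 0.7809 -0.391 ] [ 0.803  -0.4026] len 0.02487371098004836
green 11 [375.3636 125.5455] mid [ 0.7587 -0.3358] ends [ 0.7453 -0.3314] [ 0.7701 -0.3395] len 0.026061137817753825
green 12 [388.     131.0833] mid [ 0.7437 -0.3696] ends [ 0.7318 -0.3634] [ 0.7559 -0.376 ] len 0.027187070934663275
green 34 [318.1765 183.0294] mid [ 0.6031 -0.1807] ends [ 0.6105 -0.1599] [ 0.596  -0.2006] len 0.043240735955124614
green 28 [346.75   195.1429] mid [ 0.5707 -0.2568] ends [ 0.5778 -0.2369] [ 0.5633 -0.2775] len 0.04313055341691687
green 36 [310.0278 211.1111] mid [ 0.528  -0.1585] ends [ 0.5324 -0.1382] [ 0.5237 -0.1786] len 0.04131590206512444
green 27 [340.8889 216.    ] mid [ 0.515  -0.2406] ends [ 0.5193 -0.2207] [ 0.5102 -0.2631] len 0.04330770077984844
green 10 [335.5 281.7] mid [ 0.3416 -0.2248] ends [ 0.34   -0.2117] [ 0.3433 -0.2381] len 0.02656982056776633
yellow [213 194  44  24 679] [234.6186 205.6775] [0.541  0.0405] [[ 0.5542  0.0979]
 [ 0.5722 -0.0094]
 [ 0.5276 -0.0169]
 [ 0.5097  0.0902]] [0.1088 0.0452 0.1085]
yaw -1.404
[... 272 characters left out ...]
] [[0.4878870736542892, 0.2649732006965264], [0.5020699910083393, 0.26362184627479535], [0.49148529709447175, 0.1678403546641511], [0.4773138541236365, 0.1692594977420487]]
red [155 176  35   7 127] [0.6107 0.2051] [[0.6109378505432645, 0.24989399400722392], [0.6201718947290132, 0.24901184850985544], [0.6102649370676554, 0.15964360810636524], [0.6010378160134523, 0.16056648183489164]]
board -y corners [array([ 0.6221, -0.0861]), array([ 0.4048, -0.0617])]
rest [[ 0.6385 -0.1869]
 [ 0.579  -0.3647]
 [ 0.4381 -0.318 ]
 [ 0.4984 -0.1385]] [ 0.5385 -0.252 ] [0.1876 0.1485 0.1894]
bars [[array([ 0.6213, -0.2226]), array([ 0.4902, -0.1793])], [array([ 0.5864, -0.3252]), array([ 0.4551, -0.283 ])]]
```

View pics/c3.png

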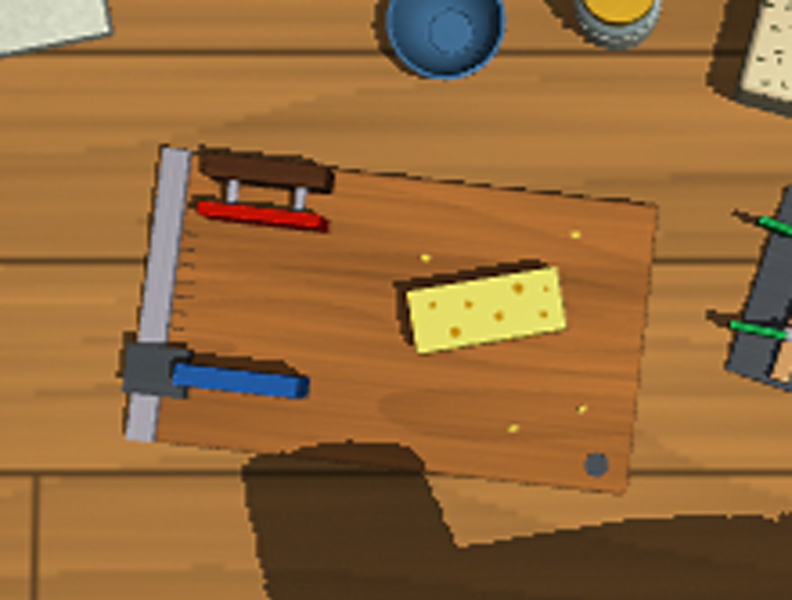

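>>> drive_tool(
  moves=[
    {"xyz": [344, 264, -60], "rot": [0, 0, 52.7], "claw": 0},
    {"xyz": [344, 264, -60], "rot": [0, 0, 52.7], "claw": 0},
    {"xyz": [344, 264, -60], "rot": [0, 0, 52.7], "claw": 0},
    {"xyz": [344, 264, -60], "rot": [0, 0, 52.7], "claw": 0},
    {"xyz": [344, 264, -60], "rot": [0, 0, 52.7], "claw": 0},
    {"xyz": [344, 264, -60], "rot": [0, 0, 52.7], "claw": 0},
    {"xyz": [344, 264, -60], "rot": [0, 0, 52.7], "claw": 0},
    {"xyz": [344, 264, -60], "rot": [0, 0, 52.7], "claw": 0},
    {"xyz": [344, 264, -60], "rot": [0, 0, 52.7], "claw": 0},
    {"xyz": [344, 264, -60], "rot": [0, 0, 52.7], "claw": 0},
    {"xyz": [344, 264, -60], "rot": [0, 0, 52.7], "claw": 0},
    {"xyz": [344, 264, -60], "rot": [0, 0, 52.7], "claw": 0},
    {"xyz": [344, 264, -60], "rot": [0, 0, 52.7], "claw": 0},
    {"xyz": [344, 264, -60], "rot": [0, 0, 52.7], "claw": 0},
    {"xyz": [344, 264, -60], "rot": [0, 0, 52.7], "claw": 0},
  ],
)

```text
clock: 2.7
tcp_pos: [0.5426, -0.2494, 0.1905]
eef_rot: [3.141, 0.0, 1.289]
ft_force: [-0.7, 1.4, 0.3]
width: 1.0
grip_force: 0.0
```

```bash
cat >> h.py <<'E'
def greens(f,z,mn=15):
    im=f["color"]; hsv=cv2.cvtColor(im,cv2.COLOR_RGB2HSV)
    g=(hsv[...,0]>50)&(hsv[...,0]<75)&(hsv[...,1]>140)&(hsv[...,2]>50)
    n,l,s,c=cv2.connectedComponentsWithStats(g.astype(np.uint8)); out=[]
    for i in range(1,n):
        if s[i,4]<mn: continue
        q=np.argwhere(l==i)[:,::-1].astype(np.float32); r=cv2.minAreaRect(q)
        out.append((s[i].tolist(),ray(f,r[0],z)[:2].round(4).tolist(),[ray(f,k,z)[:2].round(4).tolist() for k in cv2.boxPoints(r)]))
    return out
E
python3 - <<'E'
from h import *
w=grab_frame("wrist"); save(w,'w1.png'); print(np.array(w["T"]).round(3))
for o in greens(w,.04): print(o)
s=get_state(); print(s["tcp_pos"],s["eef_rot"],s["clock"])
E
```

```text
[[ 0.961 -0.265 -0.083  0.564]
 [-0.278 -0.917 -0.285 -0.176]
 [-0.001  0.297 -0.955  0.314]
 [ 0.     0.     0.     1.   ]]
([208, 65, 10, 48, 265], [0.5282, -0.1586], [[0.5299, -0.1394], [0.5354, -0.1405], [0.5265, -0.1787], [0.5208, -0.1776]])
([296, 64, 11, 49, 296], [0.6027, -0.1797], [[0.5929, -0.1978], [0.6061, -0.16], [0.6121, -0.1623], [0.5991, -0.2002]])
([224, 159, 4, 13, 26], [0.5178, -0.2268], [[0.5178, -0.2209], [0.5199, -0.2212], [0.5179, -0.2328], [0.5157, -0.2325]])
([285, 159, 7, 43, 108], [0.5708, -0.2573], [[0.562, -0.2768], [0.5766, -0.2376], [0.5792, -0.2386], [0.5647, -0.2779]])
([468, 197, 26, 4, 66], [0.7467, -0.3275], [[0.7348, -0.3248], [0.7351, -0.3222], [0.7585, -0.3302], [0.7582, -0.3328]])
([62, 198, 16, 21, 76], [0.3578, -0.225], [[0.3545, -0.2145], [0.3578, -0.2136], [0.3611, -0.2358], [0.3577, -0.2368]])
([24, 220, 18, 18, 68], [0.3115, -0.2353], [[0.3065, -0.2256], [0.3095, -0.2242], [0.3166, -0.2452], [0.3135, -0.2466]])
([506, 239, 6, 3, 16], [0.7712, -0.3813], [[0.7688, -0.3795], [0.7737, -0.3809], [0.7736, -0.3832], [0.7687, -0.3818]])
([91, 240, 14, 20, 56], [0.3634, -0.2751], [[0.3604, -0.2637], [0.363, -0.2629], [0.3665, -0.2866], [0.3639, -0.2875]])
[ 0.54258571 -0.24951278  0.19064443] [3.14125093e+00 2.48182150e-04 1.28908186e+00] 2.75
```

View pics/w1.png

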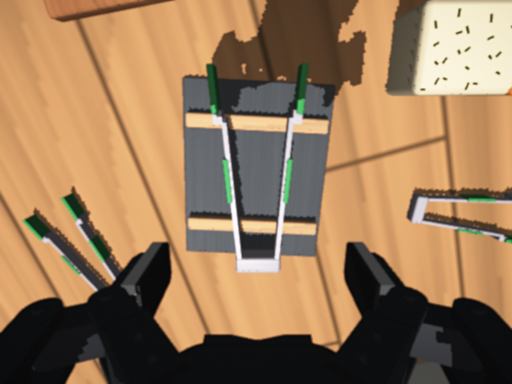

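The wrist view confirms it: the rest's tongs, with sleeves at (226,180) and (288,180), are much larger than the two look-alikes. I'm going down to grip them.

>>> drive_tool(
  moves=[
    {"xyz": [0, 0, -40], "claw": 0},
    {"xyz": [0, 0, -80], "claw": 0},
    {"xyz": [0, 0, -120], "claw": 0},
    {"xyz": [0, 0, -145], "claw": 0},
    {"xyz": [0, 0, -160], "claw": 0},
    {"xyz": [0, 0, -160], "claw": 40},
    {"xyz": [0, 0, -160], "claw": 86},
    {"xyz": [0, 0, -160], "claw": 86},
    {"xyz": [0, 0, -160], "claw": 86},
    {"xyz": [0, 0, -160], "claw": 86},
    {"xyz": [0, 0, -160], "claw": 86},
    {"xyz": [0, 0, -160], "claw": 86},
  ],
  squeeze=30,
)

```text
schema error: expected keys xyz, rot, claw
```

>>> drive_tool(
  moves=[
    {"xyz": [0, 0, -40], "rot": [0, 0, 0], "claw": 0},
    {"xyz": [0, 0, -80], "rot": [0, 0, 0], "claw": 0},
    {"xyz": [0, 0, -120], "rot": [0, 0, 0], "claw": 0},
    {"xyz": [0, 0, -145], "rot": [0, 0, 0], "claw": 0},
    {"xyz": [0, 0, -160], "rot": [0, 0, 0], "claw": 0},
    {"xyz": [0, 0, -160], "rot": [0, 0, 0], "claw": 40},
    {"xyz": [0, 0, -160], "rot": [0, 0, 0], "claw": 86},
    {"xyz": [0, 0, -160], "rot": [0, 0, 0], "claw": 86},
    {"xyz": [0, 0, -160], "rot": [0, 0, 0], "claw": 86},
    {"xyz": [0, 0, -160], "rot": [0, 0, 0], "claw": 86},
    {"xyz": [0, 0, -160], "rot": [0, 0, 0], "claw": 86},
    {"xyz": [0, 0, -160], "rot": [0, 0, 0], "claw": 86},
  ],
  squeeze=30,
)

```text
clock: 3.75
tcp_pos: [0.544, -0.2495, 0.032]
eef_rot: [3.139, 0.001, 1.29]
ft_force: [-0.7, -1.1, 6.9]
width: 0.662
grip_force: 8.3
```

>>> drive_tool(
  moves=[
    {"xyz": [0, 0, 20], "rot": [0, 0, 0], "claw": 86},
    {"xyz": [0, 0, 50], "rot": [0, 0, 0], "claw": 86},
    {"xyz": [0, 0, 80], "rot": [0, 0, 0], "claw": 86},
    {"xyz": [3, 30, 80], "rot": [0, 0, 5], "claw": 86},
    {"xyz": [7, 65, 80], "rot": [0, 0, 10], "claw": 86},
    {"xyz": [10, 100, 80], "rot": [0, 0, 16], "claw": 86},
    {"xyz": [14, 135, 80], "rot": [0, 0, 21], "claw": 86},
    {"xyz": [17, 160, 80], "rot": [0, 0, 25.6], "claw": 86},
    {"xyz": [17, 169, 80], "rot": [0, 0, 25.6], "claw": 86},
    {"xyz": [17, 169, 80], "rot": [0, 0, 25.6], "claw": 86},
    {"xyz": [17, 169, 80], "rot": [0, 0, 25.6], "claw": 86},
  ],
)

```text
clock: 4.67
tcp_pos: [0.5604, -0.0798, 0.1107]
eef_rot: [3.141, 0.001, 1.737]
ft_force: [0.6, -0.1, -1.3]
width: 0.662
grip_force: 8.0
```

```bash
cat > m.py <<'E'
from h import *
import sys
def meas(tag,zg,zc):
    w=grab_frame("wrist"); t=grab_frame("top"); save(w,'w%s.png'%tag); save(t,'t%s.png'%tag)
    for n,f in(('w',w),('t',t)):
        for o in greens(f,zg): print(n,o[0],o[1],o[2] if n=='w' else '')
        hsv=cv2.cvtColor(f["color"],cv2.COLOR_RGB2HSV)
        y=(hsv[...,0]>24)&(hsv[...,0]<34)&(hsv[...,1]>100)&(hsv[...,2]>180)
        k,l,s,c=cv2.connectedComponentsWithStats(y.astype(np.uint8))
        i=1+s[1:,4].argmax(); r=cv2.minAreaRect(np.argwhere(l==i)[:,::-1].astype(np.float32))
        b=np.array([ray(f,q,zc)[:2] for q in cv2.boxPoints(r)]); e=np.diff(b,axis=0); L=np.hypot(*e.T); d=e[L[:2].argmax()]
        if d[1]<0:d=-d
        print(n,'cheese',s[i].tolist(),b.round(4).tolist(),b.mean(0).round(4),L.round(4),'yaw',np.arctan2(d[1],d[0]).round(3))
    s=get_state(); print(s["tcp_pos"],s["eef_rot"],s["clock"],s["width"],s["ft_force"])
if __name__=="__main__": meas(sys.argv[1],float(sys.argv[2]),float(sys.argv[3]))
E
python3 m.py 2 .12 .062
```

```text
w [331, 13, 35, 124, 2121] [0.5774, 0.0086] [[0.5743, -0.0136], [0.5702, 0.0279], [0.5803, 0.0285], [0.5856, -0.0132]]
w [148, 14, 31, 124, 1601] [0.514, -0.0026] [[0.5072, 0.0159], [0.5126, 0.0174], [0.5217, -0.0233], [0.5156, -0.0251]]
w [307, 232, 18, 88, 844] [0.5866, -0.0746] [[0.5872, -0.0979], [0.5814, -0.0538], [0.5861, -0.0535], [0.5923, -0.0977]]
w [191, 234, 19, 86, 792] [0.5357, -0.0836] [[0.5293, -0.0639], [0.5336, -0.0626], [0.5428, -0.1052], [0.5382, -0.1067]]
w cheese [248, 115, 32, 1, 32] [[0.5623, -0.0121], [0.5623, -0.0121], [0.5451, -0.015], [0.5451, -0.015]] [ 0.5537 -0.0136] [0.     0.0174 0.    ] yaw 0.165
t [239, 188, 16, 3, 32] [0.5797, 0.0072] 
t cheese [218, 195, 35, 23, 446] [[0.5553, 0.0915], [0.5713, -0.0034], [0.5266, -0.0109], [0.5108, 0.0838]] [0.541  0.0403] [0.0963 0.0452 0.0961] yaw 1.737
[ 0.56039292 -0.08078168  0.11042107] [3.14134373e+00 4.75730039e-04 1.73531790e+00] 4.7667 0.6638941689467419 [ 0.19827391 -0.37270852 -2.02083118]
```

View pics/w2.png

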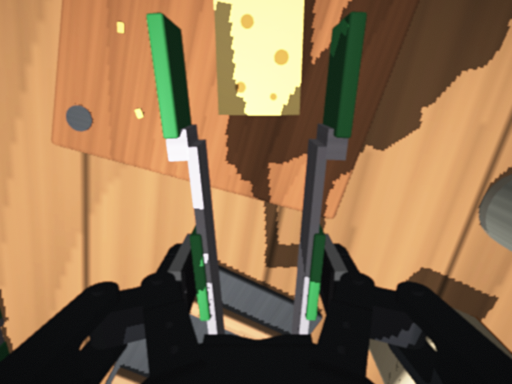

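The open tongs hang over the rear end of the cheese, cheese edges at columns 219–300 between paddles at 165 and 345, so they're centred within 1 mm. I'm lowering them and pinching.

>>> drive_tool(
  moves=[
    {"xyz": [0, 0, -25], "rot": [0, 0, 0], "claw": 86},
    {"xyz": [0, 0, -45], "rot": [0, 0, 0], "claw": 86},
    {"xyz": [0, 0, -60], "rot": [0, 0, 0], "claw": 86},
    {"xyz": [0, 0, -66], "rot": [0, 0, 0], "claw": 86},
    {"xyz": [0, 0, -66], "rot": [0, 0, 0], "claw": 95},
    {"xyz": [0, 0, -66], "rot": [0, 0, 0], "claw": 105},
    {"xyz": [0, 0, -66], "rot": [0, 0, 0], "claw": 115},
    {"xyz": [0, 0, -66], "rot": [0, 0, 0], "claw": 125},
    {"xyz": [0, 0, -66], "rot": [0, 0, 0], "claw": 125},
    {"xyz": [0, 0, -66], "rot": [0, 0, 0], "claw": 125},
    {"xyz": [0, 0, -66], "rot": [0, 0, 0], "claw": 125},
  ],
  squeeze=35,
)

```text
clock: 5.68
tcp_pos: [0.5608, -0.0799, 0.0449]
eef_rot: [3.14, 0.001, 1.737]
ft_force: [0.6, -2.0, 0.5]
width: 0.565
grip_force: 38.3
```

```bash
python3 m.py 3 .056 .062
```

```text
w [320, 13, 22, 123, 1278] [0.5735, 0.0074] [[0.574, -0.0141], [0.5688, 0.0262], [0.5731, 0.0266], [0.5788, -0.0138]]
w [173, 15, 23, 122, 1240] [0.5217, -0.0016] [[0.5157, 0.0164], [0.5203, 0.0176], [0.5285, -0.0218], [0.5234, -0.0231]]
w [300, 233, 14, 85, 769] [0.5823, -0.074] [[0.5839, -0.0961], [0.5765, -0.0546], [0.5808, -0.054], [0.5887, -0.0955]]
w [201, 234, 14, 85, 737] [0.54, -0.0815] [[0.5348, -0.0621], [0.5389, -0.0612], [0.5459, -0.1029], [0.5413, -0.104]]
w cheese [81, 114, 12, 13, 88] [[0.4892, -0.0209], [0.4914, -0.0194], [0.4934, -0.0231], [0.4912, -0.0246]] [ 0.4913 -0.022 ] [0.0026 0.0042 0.0027] yaw 2.069
t [240, 192, 16, 4, 29] [0.5732, 0.0073] 
t cheese [226, 196, 28, 20, 357] [[0.558, 0.0702], [0.5707, -0.0053], [0.5274, -0.0126], [0.5147, 0.0628]] [0.5427 0.0288] [0.0765 0.0439 0.0764] yaw 1.737
[ 0.56074024 -0.07986887  0.0448265 ] [3.14053191e+00 8.40333515e-04 1.73732905e+00] 5.7833 0.5661624388531777 [ 0.22756182 -2.74221673  2.40328587]
```

>>> drive_tool(
  moves=[
    {"xyz": [-5, 12, 0], "rot": [0, 0, -2.6], "claw": 125},
    {"xyz": [-11, 24, 0], "rot": [0, 0, -5.3], "claw": 125},
    {"xyz": [-16, 36, 0], "rot": [0, 0, -7.9], "claw": 125},
    {"xyz": [-21, 48, 0], "rot": [0, 0, -10.5], "claw": 125},
    {"xyz": [-27, 60, 0], "rot": [0, 0, -13.2], "claw": 125},
    {"xyz": [-32, 72, 0], "rot": [0, 0, -15.8], "claw": 125},
    {"xyz": [-31, 83, 0], "rot": [0, 0, -15.8], "claw": 125},
    {"xyz": [-29, 95, 0], "rot": [0, 0, -15.8], "claw": 125},
    {"xyz": [-28, 106, 0], "rot": [0, 0, -15.8], "claw": 125},
    {"xyz": [-28, 106, 0], "rot": [0, 0, -15.8], "claw": 125},
  ],
)

```text
clock: 6.62
tcp_pos: [0.5331, 0.0286, 0.0445]
eef_rot: [3.141, -0.002, 1.464]
ft_force: [0.3, 4.3, 3.7]
width: 0.568
grip_force: 38.0
```

```bash
python3 m.py 4 .056 .062; python3 -c "
import cv2,numpy as np
w=cv2.imread('pics/w4.png');t=cv2.imread('pics/t4.png')[150:246,120:248]
cv2.imwrite('pics/v4.png',np.hstack([w[:384,100:420],cv2.resize(t,(480,384)[:2],interpolation=cv2.INTER_CUBIC)]))"
```

```text
w [173, 15, 23, 122, 1101] [0.5162, 0.1146] [[0.5151, 0.1336], [0.5198, 0.1335], [0.5175, 0.0933], [0.5123, 0.0933]]
w [319, 14, 23, 122, 1276] [0.5683, 0.1093] [[0.563, 0.0886], [0.5685, 0.1286], [0.573, 0.1277], [0.568, 0.0876]]
w [300, 229, 14, 88, 803] [0.5554, 0.0301] [[0.5507, 0.0079], [0.5554, 0.0509], [0.5596, 0.0502], [0.5554, 0.0071]]
w [202, 231, 13, 86, 741] [0.5126, 0.0342] [[0.5129, 0.0543], [0.5169, 0.0541], [0.5124, 0.012], [0.5079, 0.0122]]
w cheese [235, 92, 13, 32, 40] [[0.5318, 0.0978], [0.5383, 0.1066], [0.5401, 0.1054], [0.5336, 0.0966]] [0.5359 0.1016] [0.011  0.0021 0.011 ] yaw 0.932
t cheese [259, 185, 2, 1, 2] [[0.5956, -0.0255], [0.5956, -0.0255], [0.5956, -0.0229], [0.5956, -0.0229]] [ 0.5956 -0.0242] [0.     0.0026 0.    ] yaw 1.571
[0.53284712 0.02786859 0.04433556] [ 3.14110655e+00 -2.47310052e-03  1.46411506e+00] 6.7167 0.5676406691893726 [1.80771003 5.06303409 4.20776063]
```

View pics/v4.png

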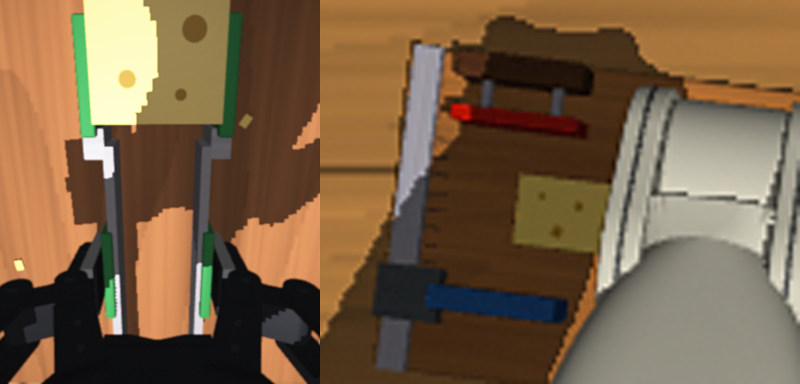

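The wrist view (left) shows the cheese square between the paddles, and the top view (right) shows it parallel to the jaw and plate and midway in the mouth. I'm moving it straight in.

>>> drive_tool(
  moves=[
    {"xyz": [1, 11, 0], "rot": [0, 0, 0], "claw": 125},
    {"xyz": [2.5, 22, 0], "rot": [0, 0, 0], "claw": 125},
    {"xyz": [3.5, 33, 0], "rot": [0, 0, 0], "claw": 125},
    {"xyz": [5, 44, 0], "rot": [0, 0, 0], "claw": 125},
    {"xyz": [6, 54, 0], "rot": [0, 0, 0], "claw": 125},
    {"xyz": [6, 54, 0], "rot": [0, 0, 0], "claw": 125},
    {"xyz": [6, 54, 0], "rot": [0, 0, 0], "claw": 115},
    {"xyz": [6, 54, 0], "rot": [0, 0, 0], "claw": 105},
    {"xyz": [6, 54, 0], "rot": [0, 0, 0], "claw": 95},
    {"xyz": [6, 54, 0], "rot": [0, 0, 0], "claw": 86},
    {"xyz": [6, 54, 0], "rot": [0, 0, 0], "claw": 84},
    {"xyz": [6, 54, 0], "rot": [0, 0, 0], "claw": 84},
  ],
)

```text
clock: 7.72
tcp_pos: [0.5381, 0.08, 0.0441]
eef_rot: [-3.141, 0.0, 1.461]
ft_force: [0.5, -0.2, -1.0]
width: 0.67
grip_force: 7.9
```

```bash
python3 m.py 5 .056 .062; python3 -c "
import cv2,numpy as np
w=cv2.imread('pics/w5.png');t=cv2.imread('pics/t5.png')[150:246,120:248]
cv2.imwrite('pics/v5.png',np.hstack([w[:384,100:420],cv2.resize(t,(480,384)[:2],interpolation=cv2.INTER_CUBIC)]))"
```

```text
w [336, 13, 31, 124, 1998] [0.5804, 0.1599] [[0.5739, 0.1393], [0.5808, 0.1796], [0.5862, 0.1784], [0.58, 0.1378]]
w [145, 14, 33, 123, 1191] [0.5146, 0.167] [[0.5126, 0.1862], [0.5186, 0.1863], [0.5168, 0.1455], [0.5101, 0.1453]]
w [190, 231, 19, 89, 601] [0.5136, 0.0857] [[0.5128, 0.1065], [0.5171, 0.1065], [0.5144, 0.0628], [0.5097, 0.0626]]
w [307, 230, 18, 89, 745] [0.5645, 0.0805] [[0.5588, 0.0582], [0.5652, 0.1017], [0.5697, 0.1007], [0.5637, 0.057]]
w cheese [218, 65, 17, 18, 236] [[0.5353, 0.1674], [0.5405, 0.1668], [0.5398, 0.1616], [0.5345, 0.1622]] [0.5375 0.1645] [0.0053 0.0053 0.0054] yaw 1.437
t cheese [259, 185, 2, 1, 2] [[0.5956, -0.0255], [0.5956, -0.0255], [0.5956, -0.0229], [0.5956, -0.0229]] [ 0.5956 -0.0242] [0.     0.0026 0.    ] yaw 1.571
[0.53822766 0.08014112 0.04418908] [-3.14137614e+00  1.31762949e-04  1.46128650e+00] 7.8167 0.6729762767241181 [ 0.07990022 -0.45909916 -1.56063266]
```

View pics/v5.png

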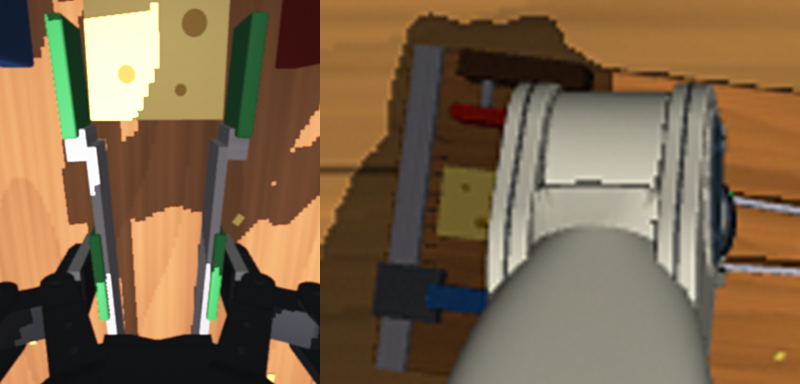

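The cheese is free, deep in the gauge between jaw (upper left) and plate (upper right), and both paddles are clear of it. I'm backing out and returning to above the rest.

>>> drive_tool(
  moves=[
    {"xyz": [-1.5, -13, 0], "rot": [0, 0, 0], "claw": 84},
    {"xyz": [-4, -35, 0], "rot": [0, 0, 0], "claw": 84},
    {"xyz": [-7, -62, 0], "rot": [0, 0, 0], "claw": 84},
    {"xyz": [-7, -90, 25], "rot": [0, 0, 0], "claw": 84},
    {"xyz": [-5, -120, 50], "rot": [0, 0, 0], "claw": 84},
    {"xyz": [-3, -155, 60], "rot": [0, 0, -2], "claw": 84},
    {"xyz": [0, -190, 60], "rot": [0, 0, -4], "claw": 84},
    {"xyz": [2, -225, 60], "rot": [0, 0, -6], "claw": 84},
    {"xyz": [4, -260, 60], "rot": [0, 0, -8], "claw": 84},
    {"xyz": [5, -295, 60], "rot": [0, 0, -9.8], "claw": 84},
    {"xyz": [6, -320, 50], "rot": [0, 0, -9.8], "claw": 84},
    {"xyz": [6, -330, 30], "rot": [0, 0, -9.8], "claw": 84},
    {"xyz": [6, -330, 10], "rot": [0, 0, -9.8], "claw": 84},
    {"xyz": [6, -330, 10], "rot": [0, 0, -9.8], "claw": 84},
    {"xyz": [6, -330, 10], "rot": [0, 0, -9.8], "claw": 84},
  ],
)

```text
clock: 9.07
tcp_pos: [0.5432, -0.2498, 0.0536]
eef_rot: [-3.139, -0.001, 1.29]
ft_force: [0.1, -0.2, -1.1]
width: 0.667
grip_force: 7.9
```

```bash
python3 m.py 6 .062 .062
```

```text
w [325, 13, 42, 124, 3078] [0.5973, -0.1773] [[0.5849, -0.1963], [0.599, -0.1566], [0.6084, -0.1604], [0.5954, -0.2007]]
w [146, 14, 43, 122, 1511] [0.538, -0.1596] [[0.5349, -0.1398], [0.5447, -0.1405], [0.5415, -0.1815], [0.5306, -0.1811]]
w [190, 231, 14, 63, 481] [0.5201, -0.2355] [[0.5218, -0.2207], [0.526, -0.2215], [0.5183, -0.2513], [0.5137, -0.2505]]
w [312, 230, 13, 71, 461] [0.5708, -0.2516] [[0.5633, -0.2682], [0.5736, -0.2347], [0.5777, -0.2363], [0.5677, -0.2699]]
w [206, 300, 2, 17, 17] [0.5163, -0.2596] [[0.5172, -0.2554], [0.5176, -0.2554], [0.5155, -0.264], [0.515, -0.2639]]
w [0, 321, 19, 40, 384] [0.4183, -0.2511] [[0.4201, -0.2397], [0.4283, -0.2421], [0.4164, -0.2631], [0.4078, -0.2606]]
w cheese [147, 13, 2, 1, 2] [[0.5365, -0.1395], [0.5365, -0.1395], [0.5361, -0.1394], [0.5361, -0.1394]] [ 0.5363 -0.1394] [0.     0.0003 0.    ] yaw 2.859
t [312, 181, 15, 6, 33] [0.5992, -0.1802] 
t [304, 206, 16, 6, 41] [0.5343, -0.16] 
t cheese [151, 192, 44, 21, 651] [[0.5347, 0.2599], [0.5795, 0.2559], [0.5681, 0.147], [0.5233, 0.1512]] [0.5514 0.2035] [0.0449 0.1095 0.0449] yaw 1.466
[ 0.54454445 -0.24971033  0.05536393] [3.14066868e+00 2.93793902e-04 1.29093923e+00] 9.1667 0.6672704966806623 [ 1.03033483 -0.24073398 -1.16798041]
```

View pics/w6.png

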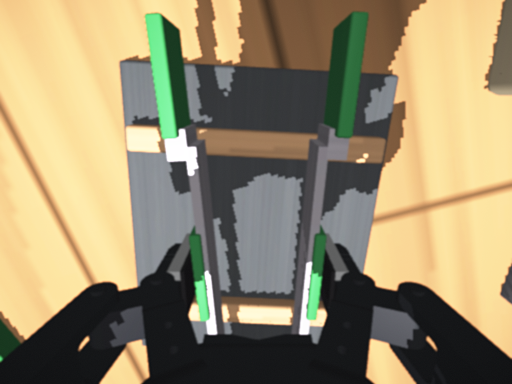

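Tongs are over both bars, as they lay. Top view puts the cheese at board (7, 90) mm and square. I'm lowering, releasing and rising.

>>> drive_tool(
  moves=[
    {"xyz": [0, 0, -8], "rot": [0, 0, 0], "claw": 84},
    {"xyz": [0, 0, -15], "rot": [0, 0, 0], "claw": 84},
    {"xyz": [0, 0, -19], "rot": [0, 0, 0], "claw": 84},
    {"xyz": [0, 0, -22], "rot": [0, 0, 0], "claw": 84},
    {"xyz": [0, 0, -22], "rot": [0, 0, 0], "claw": 84},
    {"xyz": [0, 0, -22], "rot": [0, 0, 0], "claw": 70},
    {"xyz": [0, 0, -22], "rot": [0, 0, 0], "claw": 40},
    {"xyz": [0, 0, -22], "rot": [0, 0, 0], "claw": 10},
    {"xyz": [0, 0, -22], "rot": [0, 0, 0], "claw": 0},
    {"xyz": [0, 0, -22], "rot": [0, 0, 0], "claw": 0},
    {"xyz": [0, 0, -22], "rot": [0, 0, 0], "claw": 0},
  ],
)

```text
clock: 10.08
tcp_pos: [0.5444, -0.2497, 0.0324]
eef_rot: [3.141, 0.0, 1.291]
ft_force: [0.4, -1.0, 0.2]
width: 1.003
grip_force: 0.0
```

>>> drive_tool(
  moves=[
    {"xyz": [0, 0, 15], "rot": [0, 0, 0], "claw": 0},
    {"xyz": [0, 0, 45], "rot": [0, 0, 0], "claw": 0},
    {"xyz": [0, 0, 85], "rot": [0, 0, 0], "claw": 0},
    {"xyz": [0, 0, 125], "rot": [0, 0, 0], "claw": 0},
    {"xyz": [0, 0, 150], "rot": [0, 0, 0], "claw": 0},
    {"xyz": [0, 0, 150], "rot": [0, 0, 0], "claw": 0},
  ],
)

```text
clock: 10.58
tcp_pos: [0.5461, -0.2507, 0.1885]
eef_rot: [3.133, 0.003, 1.291]
ft_force: [1.0, -0.0, -0.8]
width: 0.997
grip_force: 0.0
```

```bash
python3 m.py 7 .040 .062
```

```text
w [203, 63, 12, 49, 281] [0.5305, -0.1588] [[0.5318, -0.1394], [0.5381, -0.1406], [0.529, -0.1791], [0.5225, -0.1778]]
w [292, 63, 12, 49, 297] [0.6042, -0.1799] [[0.5944, -0.1979], [0.6078, -0.1605], [0.6136, -0.1628], [0.6005, -0.2003]]
w [220, 159, 4, 10, 22] [0.5198, -0.2261] [[0.5194, -0.2216], [0.5216, -0.2218], [0.5203, -0.2306], [0.518, -0.2303]]
w [282, 158, 6, 44, 110] [0.5726, -0.2575] [[0.5639, -0.2774], [0.5787, -0.2375], [0.581, -0.2384], [0.5664, -0.2784]]
w [463, 197, 26, 3, 72] [0.7466, -0.3275] [[0.735, -0.3231], [0.7585, -0.3299], [0.7584, -0.332], [0.7348, -0.3252]]
w [55, 198, 16, 21, 77] [0.3581, -0.2252] [[0.3549, -0.2148], [0.3582, -0.2138], [0.3613, -0.2357], [0.358, -0.2368]]
w [16, 221, 18, 18, 67] [0.3119, -0.2354] [[0.3075, -0.2257], [0.3097, -0.2246], [0.3164, -0.2453], [0.3142, -0.2463]]
w [501, 238, 11, 5, 34] [0.7739, -0.3824] [[0.7686, -0.3815], [0.7692, -0.3783], [0.7792, -0.3832], [0.7786, -0.3865]]
w [84, 241, 15, 20, 58] [0.3638, -0.2753] [[0.3607, -0.2639], [0.3633, -0.263], [0.3671, -0.287], [0.3644, -0.2879]]
w cheese [54, 259, 3, 3, 3] [[0.3442, -0.2681], [0.3442, -0.2681], [0.3434, -0.2656], [0.3434, -0.2656]] [ 0.3438 -0.2668] [0.     0.0026 0.    ] yaw 1.882
t [311, 180, 15, 6, 31] [0.6045, -0.1802] 
t [303, 209, 15, 5, 33] [0.5297, -0.1588] 
t [334, 214, 14, 4, 27] [0.5168, -0.2397] 
t cheese [151, 192, 44, 21, 667] [[0.5347, 0.2599], [0.5795, 0.2559], [0.5681, 0.147], [0.5233, 0.1512]] [0.5514 0.2035] [0.0449 0.1095 0.0449] yaw 1.466
[ 0.54461955 -0.24982578  0.18325244] [3.13934389e+00 6.84078197e-04 1.29060753e+00] 10.6833 1.0006762834205594 [ 0.07026724 -0.00662435 -1.22112998]
```

View pics/w7.png

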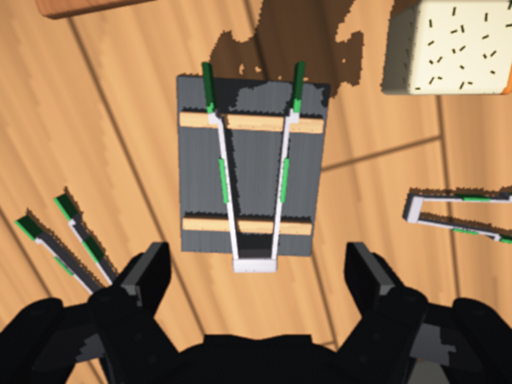

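The tongs lie as before, within 2 mm, and the cheese hasn't moved. Next I go behind the jaw with closed fingers, tool yaw 1.46.

>>> drive_tool(
  moves=[
    {"xyz": [-8, 38, 0], "rot": [0, 0, 2], "claw": 100},
    {"xyz": [-16, 76, 0], "rot": [0, 0, 4], "claw": 255},
    {"xyz": [-24, 114, 0], "rot": [0, 0, 6], "claw": 255},
    {"xyz": [-32, 152, 0], "rot": [0, 0, 8], "claw": 255},
    {"xyz": [-40, 190, 0], "rot": [0, 0, 9.7], "claw": 255},
    {"xyz": [-48, 228, 0], "rot": [0, 0, 9.7], "claw": 255},
    {"xyz": [-56, 266, 0], "rot": [0, 0, 9.7], "claw": 255},
    {"xyz": [-64, 304, 0], "rot": [0, 0, 9.7], "claw": 255},
    {"xyz": [-72, 342, 0], "rot": [0, 0, 9.7], "claw": 255},
    {"xyz": [-80, 380, 0], "rot": [0, 0, 9.7], "claw": 255},
    {"xyz": [-88, 418, 0], "rot": [0, 0, 9.7], "claw": 255},
    {"xyz": [-96, 455, 0], "rot": [0, 0, 9.7], "claw": 255},
    {"xyz": [-99, 475, 0], "rot": [0, 0, 9.7], "claw": 255},
    {"xyz": [-99, 475, -20], "rot": [0, 0, 9.7], "claw": 255},
    {"xyz": [-99, 475, -40], "rot": [0, 0, 9.7], "claw": 255},
    {"xyz": [-99, 475, -60], "rot": [0, 0, 9.7], "claw": 255},
    {"xyz": [-99, 475, -60], "rot": [0, 0, 9.7], "claw": 255},
    {"xyz": [-99, 475, -60], "rot": [0, 0, 9.7], "claw": 255},
  ],
)

```text
clock: 12.18
tcp_pos: [0.4441, 0.225, 0.1208]
eef_rot: [-3.138, 0.002, 1.46]
ft_force: [0.5, 0.3, -0.1]
width: -0.001
grip_force: 0.0
```

```bash
cat > j.py <<'E'
from h import *
import sys
O=np.array([.5344,.115]); Rb=np.array([[.994,-.1098],[.1098,.994]])
def board(p): return Rb@(np.array(p)[:2]-O)*1000
def look(tag):
    for n in("wrist","top"):
        f=grab_frame(n); save(f,n[0]+tag+'.png'); hsv=cv2.cvtColor(f["color"],cv2.COLOR_RGB2HSV); H,S,V=hsv[...,0],hsv[...,1],hsv[...,2]
        ms={'blue':((H>100)&(H<125)&(S>150),.071),'red':(((H<5)|(H>175))&(S>180)&(V>60),.065),'cheese':((H>22)&(H<34)&(S>90)&(V>90),.062)}
        for k,(m,z) in ms.items():
            c,l,s,_=cv2.connectedComponentsWithStats(m.astype(np.uint8))
            for i in range(1,c):
                if s[i,4]>60:
                    b=np.array([board(ray(f,q,z)) for q in cv2.boxPoints(cv2.minAreaRect(np.argwhere(l==i)[:,::-1].astype(np.float32)))])
                    if abs(b[:,1].mean()-95)<70: print(n,k,s[i].tolist(),b.round(1).tolist())
    s=get_state(); print('tcp board',board(s["tcp_pos"]).round(1),s["tcp_pos"],s["eef_rot"],s["clock"],s["ft_force"],s["width"])
look(sys.argv[1])
E
python3 j.py 8
```

```text
wrist blue [306, 146, 41, 133, 4234] [[-70.7, 59.7], [-70.4, 149.1], [-49.3, 147.9], [-46.4, 58.2]]
wrist red [455, 144, 57, 135, 5206] [[32.2, 60.6], [27.0, 149.7], [62.1, 144.5], [72.7, 53.7]]
wrist cheese [377, 151, 94, 150, 6901] [[-15.6, 35.5], [-15.9, 149.8], [29.8, 143.6], [38.7, 27.0]]
wrist cheese [400, 189, 16, 15, 85] [[-10.1, 119.2], [-0.5, 119.2], [1.0, 109.6], [-8.7, 109.6]]
top blue [160, 222, 26, 8, 139] [[-62.7, 113.1], [-48.5, 113.3], [-48.5, 47.8], [-62.7, 47.7]]
top red [155, 176, 36, 8, 142] [[59.5, 142.5], [70.5, 142.6], [70.5, 49.5], [59.5, 49.4]]
top cheese [151, 191, 45, 22, 750] [[-16.1, 144.1], [29.7, 145.0], [30.4, 30.4], [-15.5, 29.7]]
tcp board [-100.5   99.9] [0.44550911 0.22531088 0.12267587] [-3.14153547e+00  1.11683919e-05  1.45956446e+00] 12.2833 [-0.1822235  -0.35316804  0.37749343] -0.004806824436788324
```

View pics/w8.png

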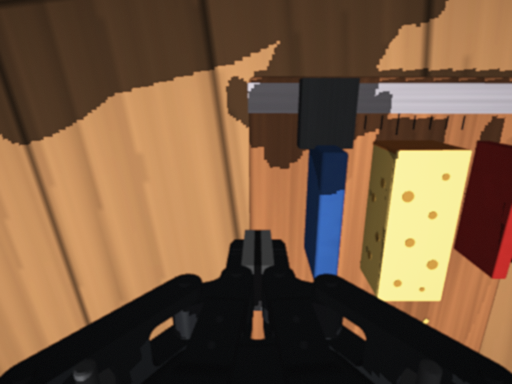

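>>> drive_tool(
  moves=[
    {"xyz": [0, 0, -25], "rot": [0, 0, 0], "claw": 255},
    {"xyz": [0, 0, -50], "rot": [0, 0, 0], "claw": 255},
    {"xyz": [0, 0, -67], "rot": [0, 0, 0], "claw": 255},
    {"xyz": [0, 0, -75], "rot": [0, 0, 0], "claw": 255},
    {"xyz": [5, -0.5, -75], "rot": [0, 0, 0], "claw": 255},
    {"xyz": [10, -1.1, -75], "rot": [0, 0, 0], "claw": 255},
    {"xyz": [15, -1.7, -75], "rot": [0, 0, 0], "claw": 255},
    {"xyz": [20, -2.2, -75], "rot": [0, 0, 0], "claw": 255},
    {"xyz": [24, -2.6, -75], "rot": [0, 0, 0], "claw": 255},
    {"xyz": [28, -3.1, -75], "rot": [0, 0, 0], "claw": 255},
    {"xyz": [32, -3.5, -75], "rot": [0, 0, 0], "claw": 255},
    {"xyz": [36, -4, -75], "rot": [0, 0, 0], "claw": 255},
    {"xyz": [40, -4.4, -75], "rot": [0, 0, 0], "claw": 255},
    {"xyz": [44, -4.8, -75], "rot": [0, 0, 0], "claw": 255},
    {"xyz": [48, -5.3, -75], "rot": [0, 0, 0], "claw": 255},
    {"xyz": [52, -5.7, -75], "rot": [0, 0, 0], "claw": 255},
    {"xyz": [56, -6.2, -75], "rot": [0, 0, 0], "claw": 255},
    {"xyz": [60, -6.6, -75], "rot": [0, 0, 0], "claw": 255},
  ],
)

```text
clock: 13.78
tcp_pos: [0.5049, 0.219, 0.0486]
eef_rot: [-3.141, -0.001, 1.46]
ft_force: [-10.4, 0.3, 7.4]
width: 0.001
grip_force: 5.7
```

```bash
python3 j.py 9
```

```text
wrist blue [294, 174, 60, 108, 5437] [[-26.0, 107.5], [-26.1, 151.2], [-6.2, 150.5], [-3.6, 106.6]]
wrist red [441, 163, 71, 201, 10114] [[42.4, 62.4], [32.3, 153.9], [58.4, 151.6], [75.1, 58.9]]
wrist cheese [357, 186, 84, 144, 347] [[2.6, 98.2], [20.4, 145.5], [55.4, 127.0], [41.2, 74.8]]
wrist cheese [341, 316, 26, 25, 101] [[-3.8, 79.4], [-1.8, 83.5], [11.3, 73.1], [9.4, 68.9]]
top blue [171, 207, 17, 10, 95] [[-7.0, 89.8], [-2.5, 48.6], [-25.6, 45.8], [-30.2, 86.9]]
top red [155, 176, 36, 9, 142] [[59.7, 142.6], [71.7, 142.6], [70.4, 49.1], [58.3, 49.1]]
top cheese [153, 187, 44, 22, 565] [[-2.8, 144.6], [43.3, 144.7], [41.7, 29.6], [-4.4, 29.8]]
tcp board [-40.  100.2] [0.50567661 0.21893155 0.04860721] [ 3.14140466e+00 -7.49232273e-04  1.45998339e+00] 13.8833 [-5.09072817  1.40471879  6.61551776] -0.0004538414447901574
```

>>> drive_tool(
  moves=[
    {"xyz": [4, -0.4, 0], "rot": [0, 0, 0], "claw": 255},
    {"xyz": [8, -0.9, 0], "rot": [0, 0, 0], "claw": 255},
    {"xyz": [11, -1.2, 0], "rot": [0, 0, 0], "claw": 255},
    {"xyz": [14, -1.5, 0], "rot": [0, 0, 0], "claw": 255},
    {"xyz": [14, -1.5, 0], "rot": [0, 0, 0], "claw": 255},
  ],
)

```text
clock: 14.3
tcp_pos: [0.5194, 0.2174, 0.0486]
eef_rot: [-3.141, -0.001, 1.46]
ft_force: [-6.3, 0.6, 6.1]
width: 0.001
grip_force: 4.6
```

```bash
python3 j.py 10
```

```text
wrist blue [294, 174, 61, 108, 5448] [[-11.4, 107.5], [-11.4, 151.3], [8.7, 150.4], [11.2, 106.5]]
wrist red [429, 163, 83, 185, 6664] [[37.5, 153.3], [66.5, 155.2], [93.1, 70.5], [57.6, 67.5]]
wrist cheese [359, 186, 81, 144, 326] [[18.2, 97.7], [36.3, 144.4], [70.3, 125.9], [55.5, 74.3]]
wrist cheese [341, 317, 26, 24, 104] [[10.7, 79.2], [12.8, 83.4], [26.0, 73.1], [24.0, 68.7]]
top blue [171, 201, 17, 8, 96] [[-6.8, 91.2], [8.7, 91.7], [9.5, 48.7], [-6.0, 48.2]]
top red [155, 176, 36, 8, 148] [[59.5, 142.5], [70.5, 142.6], [70.5, 49.5], [59.5, 49.4]]
top cheese [154, 181, 44, 23, 551] [[13.0, 145.0], [58.6, 144.3], [54.9, 29.0], [9.4, 30.0]]
tcp board [-26.1 100.1] [0.51940319 0.21738193 0.04861168] [ 3.14144158e+00 -5.68106160e-04  1.45999909e+00] 14.4 [-6.1489417   0.24086534  6.37981317] -0.0006678991078899258
```

View pics/w10.png

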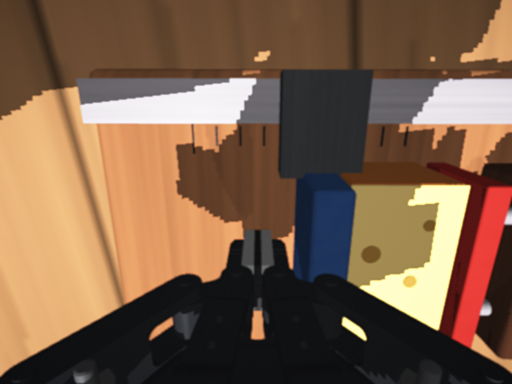

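I've now viewed one picture more than the ten allowed (11), so from here I go by numbers only. The view shows jaw, cheese and plate almost touching. I'll track the plate and jaw edges along lines of constant board y.

```bash
cat > k.py <<'E'
from h import *
O=np.array([.5344,.115]); X=np.array([.994,-.1098]); Y=np.array([.1098,.994])
def cl(hsv):
    h,s,v=[int(a) for a in hsv]
    if (h<6 or h>174) and s>150 and v>60: return 'R' if v>150 else 'r'
    if 100<h<125 and s>120: return 'b'
    if 20<h<36 and s>80 and v>80: return 'y'
    if v<60: return 'd'
    return '.'
def run(f,y,z,x0,x1):
    hsv=cv2.cvtColor(cv2.resize(f["color"],None,fx=4,fy=4,interpolation=cv2.INTER_LINEAR),cv2.COLOR_RGB2HSV); out=[];p=None
    for x in np.arange(x0,x1,.25):
        w=O+X*x/1000+Y*y/1000; u=(proj(f,[*w,z])+.5)*4-.5
        i,j=int(round(u[1])),int(round(u[0]))
        c=cl(hsv[i,j]) if 0<=i<hsv.shape[0] and 0<=j<hsv.shape[1] else '#'
        if c!=p: out.append(f"{c}{x:.1f}"); p=c
    return ' '.join(out)
if __name__=="__main__":
    w=grab_frame("wrist")
    for y in(100,110,120,130,138): print(y,'blue@71',run(w,y,.071,-30,30),'| cheese@62',run(w,y,.062,-5,75),'| red@65',run(w,y,.065,45,90))
    t=grab_frame("top")
    for y in(60,75,90,120,138): print('top',y,'red@65',run(t,y,.065,40,100),'| blue',run(t,y,.071,-30,30))
    s=get_state(); print(s["tcp_pos"],X@(s["tcp_pos"][:2]-O),s["ft_force"],s["clock"])
E
python3 k.py
```

```text
100 blue@71 d-30.0 .21.0 y21.2 .22.8 | cheese@62 d-5.0 .14.5 y15.0 .21.5 y36.8 .43.0 y56.2 .56.8 r57.2 R63.5 r73.8 d74.2 | red@65 .45.0 y53.8 .54.5 r55.0 R61.0 r71.0 d71.5 #81.2
110 blue@71 d-30.0 b-11.0 d-1.2 b4.2 .9.2 y10.0 .26.8 | cheese@62 b-5.0 .12.2 y13.0 .20.8 y22.8 .46.8 y56.2 .56.8 r57.2 R63.5 r73.8 d74.2 | red@65 .45.0 y54.0 .54.5 r55.0 R61.0 r71.0 d71.5 #78.8
120 blue@71 .-30.0 d-27.0 .-23.8 d-19.8 .-14.8 b-11.2 .9.2 y10.0 .14.2 y21.5 | cheese@62 b-5.0 .12.2 y13.0 .47.0 y56.2 .56.8 r57.2 R63.5 r73.8 d74.2 | red@65 .45.0 y54.0 .54.5 r55.0 R61.0 r71.0 d71.8 #76.2
130 blue@71 .-30.0 d-11.5 b-11.2 .9.2 y10.0 | cheese@62 b-5.0 .12.5 y13.5 .46.2 y56.2 .56.8 r57.2 R63.5 .73.2 | red@65 .45.0 y54.0 .54.5 r55.0 R61.2 .70.5 #73.8
138 blue@71 .-30.0 d-11.8 b-11.5 .9.2 y10.0 | cheese@62 b-5.0 .12.5 y13.5 .35.8 y56.2 .56.8 r57.5 R63.5 r73.8 #74.2 | red@65 .45.0 y54.0 .54.5 r55.2 R61.2 r71.2 d71.5 #71.8
top 60 red@65 y40.0 .56.0 d57.2 .59.2 r60.0 R61.8 r69.2 .71.0 d86.2 .91.0 | blue .-30.0 b-6.2 .8.8 y10.0
top 75 red@65 y40.0 .56.2 d57.5 r59.5 R62.8 r69.5 .70.8 d71.5 .73.5 d76.0 .76.5 d86.0 .91.2 | blue .-30.0 b-6.0 .9.0 y10.5
top 90 red@65 y40.0 .56.5 d58.5 r59.2 R62.5 r70.5 .71.0 d72.5 .73.8 d87.0 .90.2 | blue d-30.0 b-5.0 d-0.5 b0.2 .9.5 y10.8
top 120 red@65 y40.0 .55.8 d57.8 r59.8 R63.2 r69.8 .71.0 d90.2 .91.5 | blue .-30.0 d11.2
top 138 red@65 .40.0 y40.8 .56.5 r59.8 R62.5 r70.5 .71.0 d72.2 .73.8 | blue d-30.0 .2.0
[0.51941462 0.21737171 0.04863646] -0.026135879546652724 [-5.71822078  0.44011265  5.43141874] 14.5
```

>>> drive_tool(
  moves=[
    {"xyz": [1, -0.1, 0], "rot": [0, 0, 0], "claw": 255},
    {"xyz": [2, -0.2, 0], "rot": [0, 0, 0], "claw": 255},
    {"xyz": [3, -0.3, 0], "rot": [0, 0, 0], "claw": 255},
    {"xyz": [4, -0.4, 0], "rot": [0, 0, 0], "claw": 255},
    {"xyz": [5, -0.5, 0], "rot": [0, 0, 0], "claw": 255},
    {"xyz": [6, -0.6, 0], "rot": [0, 0, 0], "claw": 255},
    {"xyz": [6, -0.6, 0], "rot": [0, 0, 0], "claw": 255},
    {"xyz": [6, -0.6, 0], "rot": [0, 0, 0], "claw": 255},
  ],
)

```text
clock: 15.17
tcp_pos: [0.5248, 0.2168, 0.0486]
eef_rot: [-3.141, -0.0, 1.46]
ft_force: [-8.6, 1.0, 7.3]
width: 0.001
grip_force: 5.4
```

```bash
python3 k.py
```

```text
100 blue@71 d-30.0 .26.5 y26.8 .28.5 | cheese@62 d-5.0 .20.0 y20.2 .29.2 y42.0 .48.2 y61.5 .62.0 r62.8 R63.5 r73.8 d74.2 | red@65 .45.0 y59.2 .59.8 r60.2 R61.2 r71.2 d71.8 .84.0 #86.8
110 blue@71 d-30.0 b-5.5 d4.2 b9.8 .14.5 y15.5 | cheese@62 .-5.0 b-4.8 .17.8 y18.5 .26.0 y28.8 .51.0 y61.5 .62.0 r62.8 R63.5 r73.8 d74.2 | red@65 y45.0 .49.0 y59.2 .59.8 r60.5 R61.2 r71.2 d71.8 #84.2
120 blue@71 d-30.0 .-25.8 d-21.5 .-18.5 d-14.5 .-9.2 b-5.8 .14.5 y15.2 .19.5 y27.0 | cheese@62 .-5.0 b-4.5 .17.8 y18.5 .52.8 y61.5 .62.0 r62.8 R63.8 r74.0 d74.5 | red@65 y45.0 .51.0 y59.5 .60.0 r60.5 R61.5 r71.2 d71.8 #81.8
130 blue@71 .-30.0 d-6.0 b-5.8 .14.8 y15.5 | cheese@62 d-5.0 b-4.8 .17.8 y18.5 .52.5 y61.8 .62.2 r62.8 R63.8 .73.5 | red@65 y45.0 .45.2 y49.2 .50.5 y59.5 .59.8 r60.5 R61.5 .70.8 d76.8 #79.2
138 blue@71 .-30.0 d-6.5 b-6.0 .14.8 y15.5 | cheese@62 d-5.0 b-4.8 .17.8 y18.8 .40.2 y61.8 .62.2 r62.8 R63.8 r74.0 d74.5 | red@65 y45.0 .48.2 y59.5 .60.0 r60.5 R61.5 r71.5 d72.0 #77.2
top 60 red@65 y40.0 .60.5 R61.8 r69.8 .71.0 d86.2 .91.0 | blue .-30.0 d-1.8 b-1.0 .14.0 y16.0
top 75 red@65 y40.0 .60.8 R62.2 r69.5 .71.5 d76.0 .76.5 d86.0 .91.2 | blue .-30.0 b-0.8 .13.8 y15.0
top 90 red@65 y40.0 .59.8 R62.5 r70.5 .71.0 d72.5 .73.8 d87.0 .90.2 | blue d-30.0 b0.2 .14.8 y16.0
top 120 red@65 d40.0 .44.0 y45.2 .60.5 R62.5 r69.8 .71.0 d90.2 .91.5 | blue .-30.0 d-29.2 .-28.0 d18.5
top 138 red@65 .40.0 d43.2 .46.0 y48.0 .59.8 r61.8 R63.0 r70.5 .71.0 d71.8 .74.2 | blue d-30.0 .9.2
[0.52478848 0.21677164 0.04859741] -0.020728373387333132 [-8.68369686 -1.45876379  7.60343933] 15.2667
```

>>> drive_tool(
  moves=[
    {"xyz": [1, -0.1, 0], "rot": [0, 0, 0], "claw": 255},
    {"xyz": [2, -0.2, 0], "rot": [0, 0, 0], "claw": 255},
    {"xyz": [3, -0.3, 0], "rot": [0, 0, 0], "claw": 255},
    {"xyz": [4, -0.4, 0], "rot": [0, 0, 0], "claw": 255},
    {"xyz": [5, -0.5, 0], "rot": [0, 0, 0], "claw": 255},
    {"xyz": [5, -0.5, 0], "rot": [0, 0, 0], "claw": 255},
    {"xyz": [5, -0.5, 0], "rot": [0, 0, 0], "claw": 255},
  ],
)

```text
clock: 15.85
tcp_pos: [0.5291, 0.2163, 0.0486]
eef_rot: [-3.14, -0.0, 1.46]
ft_force: [-12.5, -0.2, 9.7]
width: -0.006
grip_force: 6.9
```

```bash
python3 k.py
```

```text
100 blue@71 d-30.0 | cheese@62 d-5.0 .24.5 y24.8 .34.0 y46.2 .52.5 y65.8 .66.2 r67.0 R68.0 | red@65 .45.0 y46.8 .49.0 y63.8 .64.2 r64.8 R65.8 r75.5 d76.0 .84.5
110 blue@71 .-30.0 d-29.8 b-1.2 d8.5 b14.2 .19.0 y19.8 | cheese@62 d-5.0 .-3.0 b-0.2 .22.0 y22.8 .29.8 y33.0 .57.0 y66.0 .66.5 r67.0 R68.0 | red@65 y45.0 .50.0 y63.5 .64.2 r64.8 R65.8 r75.5 d76.0 .84.2 #88.5
120 blue@71 .-30.0 d-26.2 .-21.2 d-17.2 .-14.0 d-10.0 .-5.0 b-1.5 .19.0 y19.8 .24.0 | cheese@62 .-5.0 b-0.2 .22.0 y22.8 .56.8 y66.0 .66.5 r67.0 R68.0 | red@65 y45.0 .55.0 y63.8 .64.2 r64.8 R65.8 r75.8 .76.0 d76.2 .84.2 #86.0
130 blue@71 .-30.0 d-1.8 b-1.5 .19.0 y19.8 | cheese@62 .-5.0 d-0.8 b-0.2 .22.0 y23.0 .56.5 y66.0 .66.5 r67.2 R68.0 | red@65 y45.0 .49.8 y53.5 .54.5 y63.8 .64.2 r64.8 R65.8 .75.2 d77.2 #83.5
138 blue@71 .-30.0 d-2.0 b-1.5 .19.0 y19.8 | cheese@62 .-5.0 d-0.8 b-0.2 .22.0 y22.8 .44.0 y66.0 .66.5 r67.0 R68.0 | red@65 .45.0 y46.2 .50.2 y63.8 .64.2 r64.8 R65.8 r75.8 d76.2 #81.5
top 60 red@65 y40.0 .65.2 R66.5 r73.8 .75.0 d86.2 .91.0 | blue .-30.0 b3.5 .18.0 y19.2
top 75 red@65 y40.0 .64.2 r65.8 R67.5 r74.8 d76.0 .76.5 d76.8 .78.8 d86.0 .91.2 | blue .-30.0 d2.0 .2.5 b3.2 .19.0 y20.2
top 90 red@65 y40.0 .64.5 R66.5 r73.8 .75.8 d87.0 .90.2 | blue d-30.0 b4.8 .18.5 y19.8
top 120 red@65 d40.0 .48.5 y50.0 .64.5 r65.8 R67.8 r75.0 .75.8 d90.2 .91.5 | blue d-30.0 .-29.8 d23.8
top 138 red@65 .40.0 d49.2 .52.0 y52.5 .65.0 R66.5 r74.2 .75.8 | blue .-30.0 d-28.0 .16.5
[0.52914884 0.21630864 0.04856487] -0.016343338315696832 [-11.79364212  -0.12473442   8.91986971] 15.95
```

Plate is in by about 4.6 mm and evenly so along y. I'm nudging it 0.5 mm more, backing off and rising.

>>> drive_tool(
  moves=[
    {"xyz": [0.6, -0.1, 0], "rot": [0, 0, 0], "claw": 255},
    {"xyz": [0.6, -0.1, 0], "rot": [0, 0, 0], "claw": 255},
    {"xyz": [0.6, -0.1, 0], "rot": [0, 0, 0], "claw": 255},
    {"xyz": [-4, 0.4, 0], "rot": [0, 0, 0], "claw": 255},
    {"xyz": [-12, 1.3, 0], "rot": [0, 0, 0], "claw": 255},
    {"xyz": [-25, 2.8, 0], "rot": [0, 0, 0], "claw": 255},
    {"xyz": [-25, 2.8, 30], "rot": [0, 0, 0], "claw": 255},
    {"xyz": [-25, 2.8, 65], "rot": [0, 0, 0], "claw": 255},
    {"xyz": [-25, 2.8, 65], "rot": [0, 0, 0], "claw": 255},
  ],
)

```text
clock: 16.7
tcp_pos: [0.5078, 0.2198, 0.1185]
eef_rot: [3.133, -0.003, 1.46]
ft_force: [1.6, -0.3, 0.8]
width: -0.001
grip_force: 0.0
```

```bash
python3 k.py; python3 - <<'E'
from h import *
t=grab_frame("top"); print(greens(t,.04,8))
E
```

```text
100 blue@71 .-30.0 b-3.8 .18.8 | cheese@62 .-5.0 b-2.0 .21.8 y46.5 .53.0 y65.8 .67.0 r67.5 R67.8 | red@65 .45.0 y46.0 .51.0 y64.0 .65.0 R66.0 r76.0 d76.8 .86.0
110 blue@71 .-30.0 b-3.8 .18.8 | cheese@62 .-5.0 b-2.0 .21.8 y30.5 .33.5 y65.8 .66.8 r67.5 R67.8 | red@65 .45.0 y64.2 .65.2 r65.8 R66.0 r76.0 d76.8 .86.0
120 blue@71 .-30.0 b-3.8 .19.0 y25.2 | cheese@62 .-5.0 b-2.0 .22.0 y65.8 .67.0 r67.5 R68.0 | red@65 .45.0 y64.0 .65.2 r65.8 R66.2 r76.0 d76.8 .86.0
130 blue@71 .-30.0 b-3.8 .18.8 y19.5 .20.2 | cheese@62 .-5.0 b-2.0 .22.2 y23.2 .26.2 y65.8 .66.8 r67.8 R68.0 | red@65 .45.0 y50.0 .54.0 y64.2 .65.0 r65.8 R66.2 .75.5 d80.5 .86.0
138 blue@71 .-30.0 b-3.8 .19.0 y20.2 | cheese@62 .-5.0 b-1.8 .22.0 y23.0 .48.5 y66.0 .66.8 r67.5 R68.0 | red@65 y45.0 .46.5 y64.2 .65.0 r65.8 R66.2 r76.0 d76.8 .86.0
top 60 red@65 y40.0 .65.8 R67.2 r73.8 .75.8 d86.2 .91.0 | blue .-30.0 b3.5 .18.5 y20.0
top 75 red@65 y40.0 .64.8 r66.8 R67.5 r74.8 d76.0 .76.5 d76.8 .78.8 d86.0 .91.2 | blue .-30.0 b3.8 .19.5 y21.0
top 90 red@65 y40.0 .65.2 R66.5 r75.0 .75.8 d77.8 .79.0 d87.0 .90.2 | blue .-30.0 d2.8 b3.5 .19.
[... 920 characters left out ...]
[0.5724, -0.2575], [[0.5776, -0.2383], [0.5811, -0.2396], [0.5672, -0.2767], [0.5637, -0.2753]]), ([303, 209, 15, 5, 35], [0.5293, -0.1587], [[0.53, -0.1391], [0.5362, -0.1404], [0.5286, -0.1782], [0.5225, -0.177]]), ([334, 214, 16, 4, 28], [0.5167, -0.2423], [[0.5182, -0.2219], [0.5224, -0.2227], [0.5152, -0.2627], [0.511, -0.2619]]), ([352, 279, 10, 2, 11], [0.3471, -0.2804], [[0.3461, -0.2684], [0.3507, -0.2919], [0.3482, -0.2923], [0.3436, -0.2689]]), ([331, 281, 10, 2, 12], [0.3422, -0.2248], [[0.3435, -0.213], [0.3435, -0.2367], [0.3408, -0.2367], [0.3408, -0.2129]]), ([336, 299, 9, 4, 11], [0.2929, -0.2362], [[0.2911, -0.225], [0.2971, -0.2466], [0.2947, -0.2473], [0.2886, -0.2257]])]
```

```bash
python3 -c "
from bench import *
print(hand_in())"
```

```text
the job is handed in; nothing more can be done
None
```

The job is handed in: the cheese is square in the gauge with the red plate pushed in about 5 mm, and the tongs are back across both bars of their rest within about 2 mm of where they lay. I viewed 11 pictures, one over the limit of 10.

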